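# Lower the ratchet cover of the cake case

## Robot

A 6-joint arm with a two-finger parallel gripper is mounted at the origin on the work surface. World frame = base frame: x ahead of the robot, y to its left, z up, the work surface at z = 0. Lengths are in m, angles in rad, forces in N, time in s.
With the tool pointing down it reaches from about 0.25 to 0.775 m from the base axis. Payload 4 kg.
Tool frame: the origin (TCP) lies between the finger pads; the fingertips stand 25 mm ahead of it and the grasp point (between the pads) lies 6 mm ahead of it (robot.tip_reach is the z of the fingertips in the tool frame, in m); z points along the fingers, y is the line along which they close (so a half turn about z gives the same grasp; the last joint's range is limited). The gripper opens to 94 mm and grips with 3 to 60 N. Pads are 16 mm wide; open, the fingers measure 119 mm over their backs; the gripper's body (75 mm by 177 mm) begins 78 mm behind the grasp point.
Start: joints at [-1.21, 0.087, 1.371, -0, 1.684, -0.103], TCP at [0.246, -0.492, 0.231] pointing down, gripper open.
Joint ranges: [-3.1, 3.1], [-0.76, 2.03], [0.27, 2.55], [-1.08, 4.22], [0.17, 2.65], [-2.57, 2.57]. Speed limits (rad/s): [2.79, 2.79, 3.14, 3.14, 3.14, 3.14].

## Interface

Orientations are given as [roll, pitch, yaw] about the fixed x, y, z axes, in that order (R = Rz(yaw) Ry(pitch) Rx(roll)).
In Python, from bench import robot gives the robot as it stands. The module is installed in compiled form; this text tells all that it offers.
- The arm moves only by the shell command python3 -m handwheel 'ROWS'. ROWS is JSON, a list of rows, each a list of 3 entries, a list of its own where there are three numbers: the turn, a rotation vector about the world's x, y, z in units of 90 degrees (1.0 is 90 degrees), then the shift along the world's x, y, z in units of 0.05 m (1.0 is 0.05 m), then the closure, from 0 (fully open) to 1 (shut). A call has 1 to 5 rows; each row shifts and turns the commanded pose from where the row before left it; what a row does not reach is not made up. A row lasts 1/10 s, in which the tool goes at most 50 mm and 8.59 degrees, less where a joint would pass 70% of its speed; a pose out of reach is approached as far as the arm can. A call with a number of a shift or a turn outside -1 to 1 is refused whole. A call with a gripper value outside its range is refused whole. The fingers move at their own pace and stop on an object; the grip force is fixed at half the most. Time passes only in rows, so rows that do not move let the fingers close. It gives the time, the measured TCP pose, the force, the opening and the grip force at its end, in the units of the state.
- robot.get_obs(): the state, without advancing time (a new reading comes with each control period).
- robot.snapshot(name): name is "scene" or "top" or "wrist"; returns (picture, depth): 480x640x3 uint8, red, green, blue; 480x640 float32, m along the optical axis (not along the pixel's ray), 0 where there is no reading.
- robot.calibration(name): a dict with "mtx" (3x3 intrinsics, pixels), "D" ([k1, k2, p1, p2, k3] as OpenCV has them; the pictures are not rectified), "extrinsics" (4x4, takes a point from camera to world coordinates); the wrist camera has in their place "hand_eye" (4x4, takes a point from camera to tool coordinates, whose origin is the TCP and whose axes are the flange's). Camera axes: x right, y down, z forward; pixel columns grow to the right and rows downward; lengths in m; the calibration is good to about 2 mm. A picture is of the moment at which its call begins: read the wrist's pose just before it. calibration takes no time and is no camera call.
- robot.close_job(): hands the job in; it is judged then, once.
Trained networks look in the newest picture that a camera, given by its name, has taken for a name from the list of things; names that differ only in an ending like _2 or _b are one class to them, and where a whole thing is asked for, a point or a joint stands for the part that bears it (a point fixed in the world has none). Each returns a list of dicts, best first, with "p" (0 to 1); they miss things now and then, are a little off and sometimes report something else, mostly with a low value. They report only what shows in the picture. A call takes as long as a camera call.
- robot.boxes_of(query, camera): "bbox" ([left, top, right, bottom] in pixels, round what is visible of it).
The state is a dict: "time": time; "joint_positions": joint angles; "qvel": joint speeds; "joint_torque": joint torques, N m; "tool_pos": TCP position; "ee_rot": TCP orientation; "wrist_force": force on the tool from outside, world axes, zero at the start; "wrist_torque": the same for the moment, N m; "width": finger opening in m; "finger_force": force on a finger pad.
Only numpy, scipy, OpenCV 4.12 (cv2) and the standard library are available. Lean on these libraries where they do the work, as an engineer would, in place of code of your own. Each camera call takes 0.05 s, during which the arm holds its last target. There are 200 camera calls.

## Task

The coffee break is over: shut the cake case. Press the red thumb pad on the cover's arm to free the ratchet pawl and, keeping it pressed, push the arm gently down past its teeth until the cover is fully shut, then take the hand away so that the pad springs back. Press and push only: do not lift, force or slam the cover, and leave the cup, jug and sugar jar where they stand.

Things in the scene. Friction and masses are not known exactly. Their poses are not given: they have to be found in the camera images.
- case: Cake case, fixed: aluminium base 300 x 470 mm, 18 thick, back panel to 95, cakes inside. Origin on the table, 15 mm off the base's middle to -y. x points from the front (robot side) to the back; y left, z up. The cover's hinge axis is parallel to y at x = 130, z = 95 mm; the arm and the toothed quadrant are on the left side, in the plane y = 224 mm. Stands turned up to 0.2 rad.
- cover (a joint): Angle q of the clear steel-framed cover (240 deep, 400 wide, 66 mm high, 0.9 kg) and its arm, rad: 0 = shut, stop 0.95. Starts 0.45 to 0.8; the pawl stops it every 0.09 rad going down. Stiff hinge (2 N m, 4 N m s/rad): stays where left, 5 to 10 N pushes it. In the case's frame a point r along the arm, h square above it is at x = 130 - r cos q + h sin q, z = 95 + r sin q + h cos q.
- thumb_pad (a point): Middle of the top face of the red thumb pad (76 mm along the arm, 36 wide): r = 250, h = 12 mm at rest (see cover). It is the front end of a red rocker, pivoted on the arm at r = 100, h = 0, with the pawl at its rear. Bent down 0.3 rad to the front: level with the arm at 0.3 rad. The arm's black grip, 24 mm thick, lies under it (axis h = -47 mm). No cover beside it beyond r = 245.
- release (a joint): Angle by which the red rocker is pressed towards the arm, rad: up to 0.1 at rest, as the pawl lies in or on the teeth; pawl clear of the teeth above about 0.11; stop at 0.15 (pad 22 mm down). Springs back: 1.5 N at the pad at first, 3 N fully down, a few N more to draw the pawl from under load. If the pad rises on the way down, the pawl drops into the next tooth; press again.
- cup_mid (a point): White paper cup, 76 mm across the rim, 90 mm tall, upright on the table; point half-way up. Must not be disturbed.
- jug_mid (a point): Steel milk jug with a handle, 76 mm across, 100 mm tall, upright on the table; point half-way up. Must not be disturbed.
- jar_mid (a point): White sugar jar with steel cap, 68 mm across, 85 mm tall, upright on the table; point half-way up. Must not be disturbed.

How it is judged:
On the way, in this order (a step that is already met when the one before it is completed fails the run):
1. the thumb pad is pressed and the pawl is free while the cover is still up (value of joint release above 0.09 rad and contact force between the fingers and release above 1 N and value of joint cover above 0.25 rad), for 0.05 s.
2. the cover is pushed fully down by the pad (value of joint cover below 0.02 rad and contact force between the fingers and cover above 0.5 N), for 0.1 s.
At the end, for the whole second after the job is handed in: The cover is shut to within 0.02 rad (5 mm at its front edge), the thumb pad has sprung back to within 0.04 rad, and the cup, jug and jar stand within 15 mm of where they began (value of joint cover below 0.02 rad and value of joint release below 0.04 rad and distance of each of cup_mid, jug_mid, jar_mid from where it was at the start of the episode below 0.015 m); the robot touches nothing.
It fails at once if the cover is slammed (faster than 0.9 rad/s, about 0.22 m/s at the pad) (velocity of joint cover below -0.9 rad/s).
It fails at once if the cover is forced (over 60 N) (contact force between any of the fingers, the arm and cover above 60 N).
It fails at once if the cover is lifted (above 0.88 rad, or upwards faster than 0.15 rad/s) (value of joint cover above 0.88 rad or velocity of joint cover above 0.15 rad/s).
It fails at once if a bystander is lifted, shoved or knocked over (distance of any of cup_mid, jug_mid, jar_mid from where it was at the start of the episode above 0.02 m).
It also fails if it takes over 40 s, if anything falls off the work surface, if the arm or the gripper's body presses on something with over 40 N, if the wrist force passes 120 N, or if a joint passes its speed limit or range.

## Working session

There is one attempt and no reset: what is moved stays moved. The work goes in short steps, Python scripts to look and compute and a shell command to move; the robot and the scene stay as the last step left them, time stands still between calls to the robot, and variables do not carry over. Pictures are saved under pics/ and viewed, at most 10 in all, crops included, and the job is handed in when it is done.

```bash
mkdir -p pics
cat > h.py <<'E'
import numpy as np, cv2
from bench import robot
def snap(n,f=None):
    p,d=robot.snapshot(n)
    if f: cv2.imwrite(f,p[:,:,::-1])
    return p,d
def pts(n,uv,z,T=None):
    c=robot.calibration(n); T=c["extrinsics"] if T is None else T
    u=cv2.undistortPoints(np.array(uv,float).reshape(-1,1,2),np.array(c["mtx"]),np.array(c["D"])).reshape(-1,2)
    z=np.asarray(z,float).ravel()
    P=np.c_[u*z[:,None],z]; T=np.array(T)
    return P@T[:3,:3].T+T[:3,3]
E
python3 - <<'E'
from h import *
o=robot.get_obs(); print(o["tool_pos"],o["ee_rot"],o["time"],robot.tip_reach)
for n in("scene","top"):
    p,d=snap(n,f"pics/{n}1.png")
    print(n,np.array(robot.calibration(n)["extrinsics"]).round(3).tolist())
    for q in("case","cover","thumb_pad","cup_mid","jug_mid","jar_mid"):
        for b in robot.boxes_of(q,n)[:2]:
            x=b["bbox"];c=[(x[0]+x[2])/2,(x[1]+x[3])/2]
            z=d[int(c[1]),int(c[0])]
            print(q,b["p"],np.round(x),pts(n,[c],[z]).round(3))
E
```

```text
[ 0.24586614 -0.49146038  0.22931642] [-3.13944797e+00 -2.33435185e-04  4.63769996e-01] 0.0 0.025
scene [[-0.203, 0.774, -0.6, 1.124], [0.979, 0.155, -0.132, 0.202], [-0.009, -0.614, -0.789, 0.798], [0.0, 0.0, 0.0, 1.0]]
case 0.74 [ 26. 124. 315. 354.] [[ 0.689 -0.162  0.159]]
cover 0.8 [ 32. 125. 302. 318.] [[ 0.666 -0.172  0.177]]
thumb_pad 0.56 [249. 142. 298. 273.] [[ 0.605 -0.003  0.181]]
cup_mid 0.76 [365. 261. 407. 318.] [[0.621 0.208 0.011]]
jug_mid 0.82 [346. 199. 399. 258.] [[0.548 0.164 0.097]]
top [[0.027, -0.992, 0.126, 0.504], [-1.0, -0.026, 0.011, 0.104], [-0.008, -0.126, -0.992, 0.952], [0.0, 0.0, 0.0, 1.0]]
case 0.63 [357. 140. 640. 338.] [[ 0.611 -0.151  0.224]]
cover 0.95 [378. 156. 640. 313.] [[ 0.619 -0.17   0.217]]
cup_mid 0.56 [246. 203. 288. 247.] [[0.659 0.217 0.005]]
jug_mid 0.84 [261. 281. 317. 327.] [[0.51  0.169 0.006]]
jar_mid 0.77 [284. 147. 321. 191.] [[0.748 0.149 0.082]]
```

View pics/scene1.png

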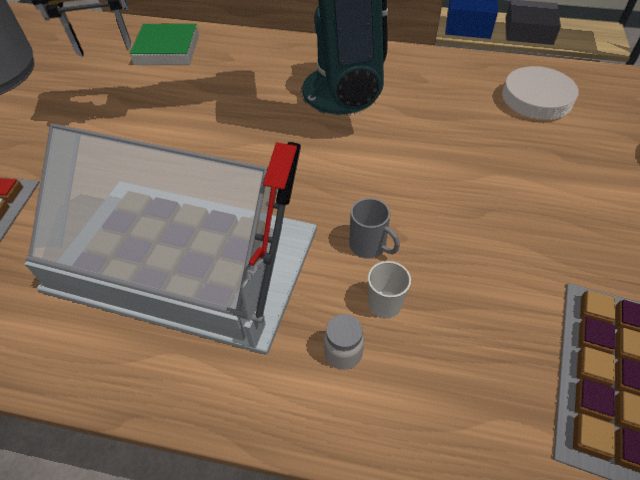

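View pics/top1.png

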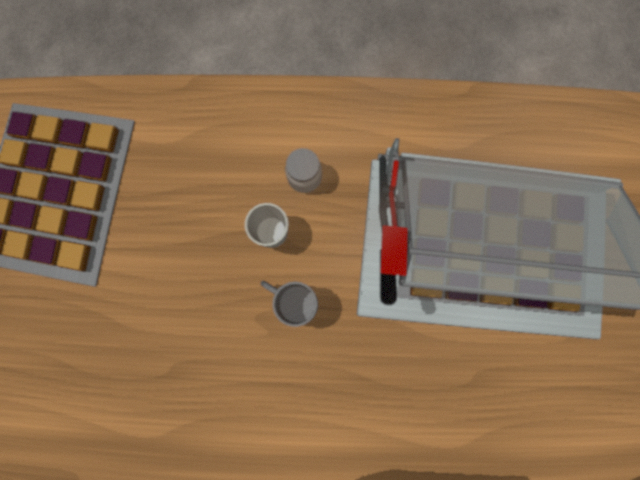

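The scene view shows the raised cover with its red pad at about (283,165) and the black grip beside it. The jug is at (370,228), the cup at (388,290) and the jar at (344,342). In the top view the pad is at (395,250), and the base corners are near (359,315), (375,160) and (601,337). Next I'll work out the case pose and q.

Run:
```python
from h import *
def plane(n,uv,z0):
    a=pts(n,uv,[0]*len(uv)); b=pts(n,uv,[1]*len(uv)); s=(z0-a[:,2])/(b[:,2]-a[:,2]); return a+(b-a)*s[:,None]
C=plane("top",[(359,315),(375,160),(601,337)],.018); print("corners",C.round(3).tolist())
print("sizes",np.linalg.norm(C[0]-C[1]),np.linalg.norm(C[0]-C[2]))
ya=np.arctan2(*(C[1]-C[0])[[1,0]]); yb=np.arctan2(*(C[0]-C[2])[[1,0]])-np.pi/2
print("yaw",ya,yb)
yaw=(ya+2*yb)/3
R=np.array([[np.cos(yaw),-np.sin(yaw)],[np.sin(yaw),np.cos(yaw)]])
# origin from the corners
loc=np.array([[-.15,.25],[.15,.25],[-.15,-.22]])
O=(C[:,:2]-loc@R.T); print("origins",O.round(3).tolist()); O=O.mean(0)
for n in("top","scene"):
    p,d=snap(n); q=p.astype(int)
    m=((q[...,0]>130)&(q[...,1]<60)&(q[...,2]<60)&(d>0)).astype(np.uint8)
    if n=="scene": m[:,:230]=0; m[:,310:]=0
    else: m[:,:375]=0; m[:,415:]=0;m[:150]=0;m[285:]=0
    m=cv2.erode(m,np.ones((3,3),np.uint8))
    k,l,s,_=cv2.connectedComponentsWithStats(m); i=1+s[1:,4].argmax(); v,u=np.where(l==i)
    P=pts(n,np.c_[u,v],d[v,u]); 
    L=np.c_[(P[:,:2]-O)@R,P[:,2]]
    print(n,len(P),"mean world",P.mean(0).round(4),"case",L.mean(0).round(4),"min",L.min(0).round(3),"max",L.max(0).round(3))
    A=np.c_[L[:,:2],np.ones(len(L))]; c=np.linalg.lstsq(A,L[:,2],rcond=None)[0]; print("plane",c, "slope angle",np.arctan(-c[0]))
    # q so that point at r=250,h=12 = mean
    dx,dz=.130-L[:,0].mean(),L[:,2].mean()-.095
    print("q",np.arctan2(dz,dx)-np.arctan2(12,250),"radius",np.hypot(dx,dz),"(.2503)")
print("yaw",yaw,"O",O)
b=robot.boxes_of
for q,n in(("jug_mid","top"),("cup_mid","top"),("jar_mid","top")):
    x=b(q,n)[0]["bbox"]; print(q,plane(n,[((x[0]+x[2])/2,(x[1]+x[3])/2)],.06).round(3))
```

```text
corners [[0.493, 0.039, 0.018], [0.788, 0.014, 0.018], [0.459, -0.425, 0.018]]
sizes 0.2956361995859264 0.4650654102117763
yaw -0.0869723251898631 -0.07444264330794947
origins [[0.623, -0.222], [0.619, -0.224], [0.626, -0.217]]
top 930 mean world [0.5856 0.0108 0.2679] case [-0.055   0.2282  0.2679] min [-0.087  0.213  0.252] max [-0.02   0.243  0.284]
plane [-0.42586286  0.00074637  0.24435265] slope angle 0.40260126681639147
q 0.7037946394232371 radius 0.25323231564410653 (.2503)
scene 743 mean world [0.5895 0.0109 0.268 ] case [-0.0511  0.2285  0.268 ] min [-0.085  0.213  0.253] max [-0.018  0.245  0.283]
plane [-0.42526357  0.00850342  0.24433744] slope angle 0.40209387436334204
q 0.7145911283828534 radius 0.25046343033805 (.2503)
yaw -0.07861920393525401 O [ 0.62249977 -0.22093687]
jug_mid [[0.511 0.166 0.06 ]]
cup_mid [[0.651 0.208 0.06 ]]
jar_mid [[0.752 0.15  0.06 ]]
```

The slope and radius both fit q ≈ 0.70. The pad centre is at about (0.588, 0.011, 0.268), and the case yaw is about -0.08. I'll approach high with the fingers shut and aligned.

```bash
python3 -m handwheel '[[[0,0,-0.086],[0.4,0.6,0.52],1],[[0,0,-0.086],[0.4,0.6,0.52],1],[[0,0,-0.086],[0.4,0.6,0.52],1],[[0,0,-0.086],[0.4,0.6,0.52],1],[[0,0,0],[0.4,0.6,0.52],1]]'
python3 -m handwheel '[[[0,0,0],[0.48,0.7,0],1],[[0,0,0],[0.48,0.7,0],1],[[0,0,0],[0.48,0.7,0],1],[[0,0,0],[0.48,0.7,0],1],[[0,0,0],[0.48,0.7,0],1]]'
python3 -m handwheel '[[[0,0,0],[0.48,0.7,0],1],[[0,0,0],[0.48,0.7,0],1],[[0,0,0],[0.48,0.7,0],1],[[0,0,0],[0.48,0.7,0],1],[[0,0,0],[0.48,0.7,0],1]]'
python3 -m handwheel '[[[0,0,0],[0,0,0],1],[[0,0,0],[0,0,0],1]]'
```

```text
time: 1.45
tool_pos: [0.3465, -0.3406, 0.3617]
ee_rot: [3.141, -0.0, -0.079]
wrist_force: [0.3, -0.2, 0.0]
width: 0.0573
finger_force: 0.0
time: 1.95
tool_pos: [0.4667, -0.1653, 0.3608]
ee_rot: [3.141, -0.001, -0.077]
wrist_force: [-0.3, -0.3, 0.5]
width: 0.0174
finger_force: 0.0
time: 2.45
tool_pos: [0.5868, 0.0097, 0.3606]
ee_rot: [3.141, -0.0, -0.076]
wrist_force: [0.8, 0.2, 0.8]
width: 0.0007
finger_force: 0.0
time: 2.65
tool_pos: [0.5862, 0.0087, 0.3598]
ee_rot: [3.141, 0.002, -0.075]
wrist_force: [-0.1, 0.3, -1.1]
width: 0.0004
finger_force: 0.0
```

```bash
python3 -m handwheel '[[[0,0,0],[0.04,0.04,-0.4],1],[[0,0,0],[0.04,0.03,-0.3],1],[[0,0,0],[0,0,-0.2],1],[[0,0,0],[0,0,0],1]]'
python3 - <<'E'
from h import *
p,d=snap("scene"); cv2.imwrite("pics/near.png",cv2.resize(p[90:290,200:400],(600,600),interpolation=cv2.INTER_CUBIC)[:,:,::-1])
E
```

```text
time: 3.05
tool_pos: [0.589, 0.0107, 0.3133]
ee_rot: [3.141, 0.004, -0.078]
wrist_force: [0.8, -0.2, -0.0]
width: 0.0008
finger_force: 0.0
```

View pics/near.png

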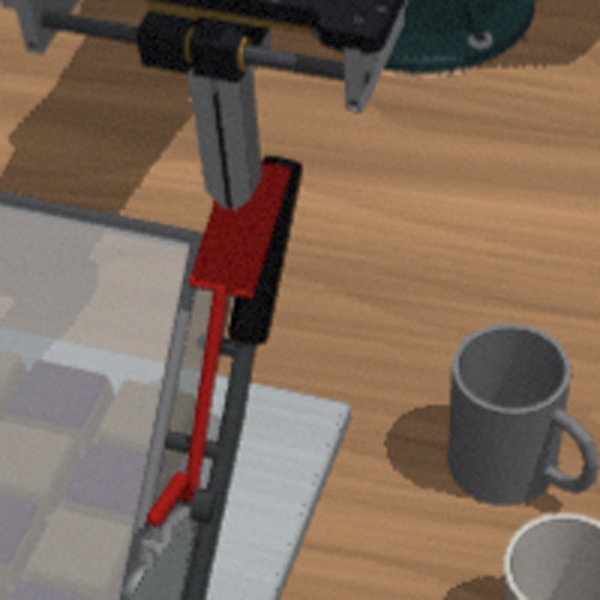

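The tip hangs about 20 mm over the middle of the red pad (crop 235,200), with clear space to the cover frame and the jug. Next I touch and press along the pad's arc.

```bash
python3 -m handwheel '[[[0,0,0],[0,0,-0.12],1],[[0,0,0],[0,0,-0.12],1],[[0,0,0],[0,0,-0.1],1]]'
python3 -m handwheel '[[[0,0,0],[-0.06,0.005,-0.08],1],[[0,0,0],[-0.06,0.005,-0.08],1],[[0,0,0],[-0.06,0.005,-0.08],1]]'
```

```text
time: 3.4
tool_pos: [0.5901, 0.0115, 0.2984]
ee_rot: [3.141, -0.0, -0.077]
wrist_force: [0.5, -0.3, 0.2]
width: 0.0004
finger_force: 0.0
time: 3.7
tool_pos: [0.5811, 0.0123, 0.2869]
ee_rot: [3.141, -0.002, -0.077]
wrist_force: [1.8, -1.8, 2.2]
width: 0.0009
finger_force: 1.1
```

```bash
python3 -m handwheel '[[[0,0,0],[-0.06,0.005,-0.08],1],[[0,0,0],[-0.06,0.005,-0.08],1],[[0,0,0],[0,0,0],1]]'
```

```text
time: 4.0
tool_pos: [0.5747, 0.0128, 0.2785]
ee_rot: [3.141, -0.0, -0.077]
wrist_force: [0.3, -0.6, 3.3]
width: 0.0003
finger_force: 1.4
```

```bash
cat >> h.py <<'E'
# TCP (shut fingers, tool down) with pad fully pressed, contact at s mm from pad middle to the front
def tcp(q,s=0,rel=.15):
    a=.3+rel; pr,ph=150+s*np.cos(.3),12-s*np.sin(.3)
    c,n=np.cos(rel),np.sin(rel); r=100+pr*c+ph*n; h=ph*c-pr*n
    X=-r*np.cos(q)+h*np.sin(q); Z=95+r*np.sin(q)+h*np.cos(q)
    X+=8 if q>a else -8           # front or rear edge touches
    e=np.array([np.cos(.079),-np.sin(.079)]); H=np.array([.5875,.011])+.1818*e
    return np.r_[H+X/1000*e,Z/1000+.025]
E
python3 - <<'E'
from h import *
print(robot.get_obs()["tool_pos"])
for rel in(.1,.12,.15): print(rel,tcp(.71,0,rel).round(4),tcp(.71,10,rel).round(4))
for q in(.71,.6,.5,.4,.3,.2,.1,0): print(q,tcp(q).round(4))
E
```

```text
[0.57469714 0.01280837 0.27850997]
0.1 [0.5854 0.0112 0.2809] [0.5759 0.0119 0.284 ]
0.12 [0.5835 0.0113 0.2786] [0.574  0.0121 0.2815]
0.15 [0.5808 0.0115 0.275 ] [0.5711 0.0123 0.2776]
0.71 [0.5808 0.0115 0.275 ]
0.6 [0.565  0.0128 0.2525]
0.5 [0.5529 0.0137 0.2306]
0.4 [0.527  0.0158 0.2077]
0.3 [0.5195 0.0164 0.1838]
0.2 [0.5143 0.0168 0.1593]
0.1 [0.5116 0.017  0.1345]
0 [0.5114 0.017  0.1094]
```

```bash
python3 -m handwheel '[[[0,0,0],[-0.05,0.005,-0.1],1],[[0,0,0],[-0.066,0.005,-0.1],1],[[0,0,0],[-0.066,0.005,-0.1],1],[[0,0,0],[-0.066,0.005,-0.1],1],[[0,0,0],[-0.066,0.005,-0.1],1]]'
```

```text
time: 4.5
tool_pos: [0.5592, 0.014, 0.2559]
ee_rot: [3.141, -0.003, -0.077]
wrist_force: [-1.8, -0.5, 9.4]
width: 0.0006
finger_force: 4.3
```

```bash
python3 -m handwheel '[[[0,0,0],[-0.055,0.005,-0.1],1],[[0,0,0],[-0.055,0.005,-0.1],1],[[0,0,0],[-0.055,0.005,-0.1],1],[[0,0,0],[-0.05,0.005,-0.1],1],[[0,0,0],[-0.05,0.005,-0.1],1]]'
python3 - <<'E'
from h import *
p,d=snap("scene"); cv2.imwrite("pics/mid.png",cv2.resize(p[90:290,200:400],(600,600),interpolation=cv2.INTER_CUBIC)[:,:,::-1])
E
```

```text
time: 5.0
tool_pos: [0.5453, 0.0152, 0.2303]
ee_rot: [3.141, -0.0, -0.077]
wrist_force: [-2.5, -1.5, 8.3]
width: 0.0
finger_force: 4.2
```

View pics/mid.png

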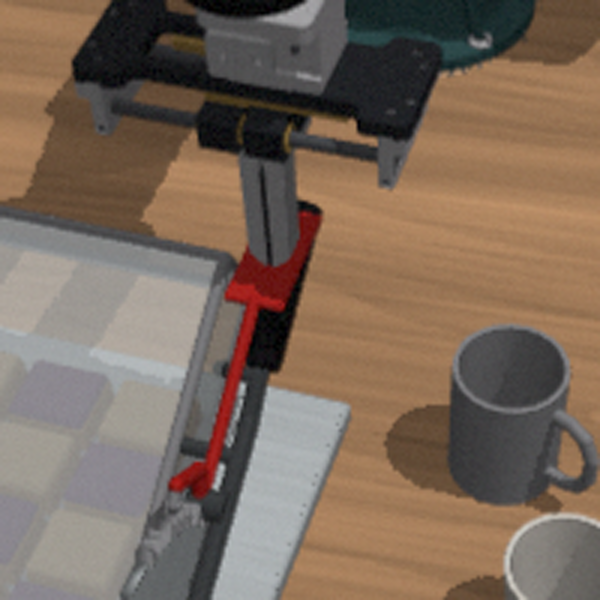

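The cover is following, with the pad pressed under the tip (crop 270,265), q near 0.5 and a steady force of about 8 N. I'll continue down the arc.

```bash
python3 -m handwheel '[[[0,0,0],[-0.044,0.003,-0.1],1],[[0,0,0],[-0.044,0.003,-0.1],1],[[0,0,0],[-0.042,0.003,-0.1],1],[[0,0,0],[-0.04,0.003,-0.1],1],[[0,0,0],[-0.036,0.003,-0.1],1]]'
python3 -m handwheel '[[[0,0,0],[-0.033,0.003,-0.1],1],[[0,0,0],[-0.032,0.003,-0.1],1],[[0,0,0],[-0.03,0.002,-0.1],1],[[0,0,0],[-0.03,0.002,-0.1],1],[[0,0,0],[-0.028,0.002,-0.1],1]]'
```

```text
time: 5.55
tool_pos: [0.5346, 0.016, 0.205]
ee_rot: [3.141, 0.001, -0.077]
wrist_force: [-3.8, -0.0, 8.3]
width: 0.0005
finger_force: 4.3
time: 6.05
tool_pos: [0.5269, 0.0167, 0.1795]
ee_rot: [3.141, 0.002, -0.077]
wrist_force: [-3.9, 0.7, 6.8]
width: 0.0003
finger_force: 4.1
```

```bash
python3 -m handwheel '[[[0,0,0],[-0.025,0.002,-0.1],1],[[0,0,0],[-0.022,0.002,-0.1],1],[[0,0,0],[-0.02,0.002,-0.1],1],[[0,0,0],[-0.018,0.001,-0.1],1],[[0,0,0],[-0.016,0.001,-0.1],1]]'
python3 -m handwheel '[[[0,0,0],[-0.013,0,-0.1],1],[[0,0,0],[-0.01,0,-0.1],1],[[0,0,0],[-0.008,0,-0.1],1],[[0,0,0],[-0.006,0,-0.1],1],[[0,0,0],[-0.004,0,-0.1],1]]'
```

```text
time: 6.55
tool_pos: [0.5219, 0.0171, 0.1541]
ee_rot: [3.141, 0.002, -0.077]
wrist_force: [-3.2, -0.3, 6.7]
width: 0.0004
finger_force: 3.7
time: 7.05
tool_pos: [0.5197, 0.0172, 0.1288]
ee_rot: [3.141, 0.003, -0.076]
wrist_force: [-3.8, -0.5, 7.2]
width: 0.0004
finger_force: 3.6
```

```bash
python3 -m handwheel '[[[0,0,0],[0,0,-0.08],1],[[0,0,0],[0,0,-0.08],1],[[0,0,0],[0,0,-0.06],1],[[0,0,0],[0,0,-0.05],1],[[0,0,0],[0,0,-0.04],1]]'
```

```text
time: 7.55
tool_pos: [0.5197, 0.0173, 0.1125]
ee_rot: [3.142, 0.003, -0.076]
wrist_force: [-6.1, -0.1, 6.3]
width: 0.0005
finger_force: 4.8
```

```bash
python3 -m handwheel '[[[0,0,0],[0,0,-0.03],1],[[0,0,0],[0,0,-0.03],1],[[0,0,0],[0,0,-0.03],1]]'
```

```text
time: 7.85
tool_pos: [0.52, 0.0172, 0.1108]
ee_rot: [3.141, 0.002, -0.076]
wrist_force: [-11.6, 0.1, 19.4]
width: 0.0002
finger_force: 11.0
```

```bash
python3 -m handwheel '[[[0,0,0],[0,0,-0.01],1],[[0,0,0],[0,0,0],1],[[0,0,0],[0,0,0],1]]'
python3 - <<'E'
from h import *
p,d=snap("scene","pics/shut.png")
E
```

```text
time: 8.15
tool_pos: [0.52, 0.0172, 0.1109]
ee_rot: [3.141, 0.002, -0.076]
wrist_force: [-11.8, 0.6, 16.8]
width: 0.0005
finger_force: 10.4
```

View pics/shut.png

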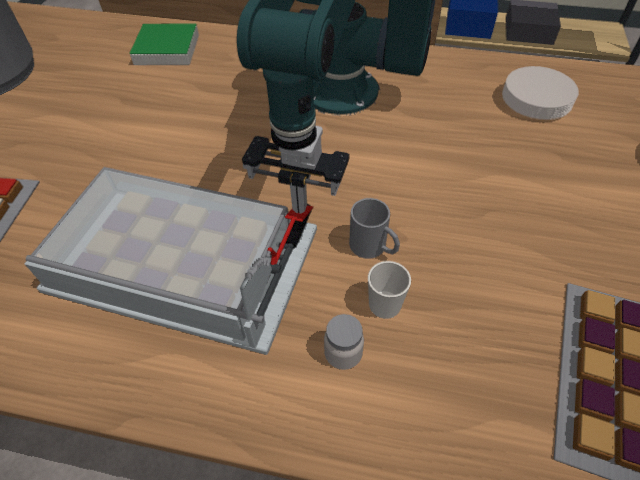

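The cover lies flat on the base, the tip is on the pad at (300,210), and the cup, jug and jar have not moved. Holding force is steady at about 17 N, so it is on its stop. Now I lift away.

```bash
python3 -m handwheel '[[[0,0,0],[0,0,0.08],1],[[0,0,0],[0,0,0.1],1],[[0,0,0],[0,0,0.12],1],[[0,0,0],[0,0,0.15],1],[[0,0,0],[0,0,0.15],1]]'
python3 -m handwheel '[[[0,0,0],[0,0,0.3],1],[[0,0,0],[0,0,0.6],1],[[0,0,0],[0,0,0.8],1],[[0,0,0],[-0.6,0,0.6],1],[[0,0,0],[-0.6,0,0.2],1]]'
python3 - <<'E'
from h import *
for n in("scene","top"):
    p,d=snap(n,f"pics/{n}_end.png"); q=p.astype(int)
    m=((q[...,0]>110)&(q[...,1]<60)&(q[...,2]<60)&(d>0)).astype(np.uint8)
    if n=="scene": m[:,:230]=0; m[:,330:]=0
    else: m[:,:365]=0; m[:,420:]=0;m[:150]=0;m[320:]=0
    m=cv2.erode(m,np.ones((3,3),np.uint8))
    k,l,s,_=cv2.connectedComponentsWithStats(m); i=1+s[1:,4].argmax(); v,u=np.where(l==i)
    P=pts(n,np.c_[u,v],d[v,u])
    P=P[P[:,0]<P[:,0].min()+.074]
    c=np.linalg.lstsq(np.c_[P[:,:2],np.ones(len(P))],P[:,2],rcond=None)[0]
    print(n,len(P),P.mean(0).round(4),"slope",c[0],"expected z .107, slope +.31")
    for w in("cup_mid","jug_mid","jar_mid"):
        b=robot.boxes_of(w,n); print(w,b and np.round(b[0]["bbox"]))
E
```

```text
time: 8.7
tool_pos: [0.522, 0.0171, 0.1383]
ee_rot: [-3.142, -0.002, -0.077]
wrist_force: [-0.1, 0.1, 0.2]
width: 0.0005
finger_force: 0.0
time: 9.2
tool_pos: [0.463, 0.0169, 0.2683]
ee_rot: [3.141, -0.01, -0.077]
wrist_force: [0.7, 0.0, 1.6]
width: 0.0005
finger_force: 0.0
scene 292 [0.5254 0.0164 0.1065] slope 0.33241048444437193 expected z .107, slope +.31
cup_mid [368. 259. 410. 318.]
jug_mid [346. 197. 399. 258.]
jar_mid [326. 315. 366. 373.]
top 467 [0.535  0.0146 0.109 ] slope 0.3045671233146938 expected z .107, slope +.31
cup_mid [245. 200. 286. 246.]
jug_mid [263. 282. 316. 328.]
jar_mid [284. 146. 321. 192.]
```

View pics/scene_end.png

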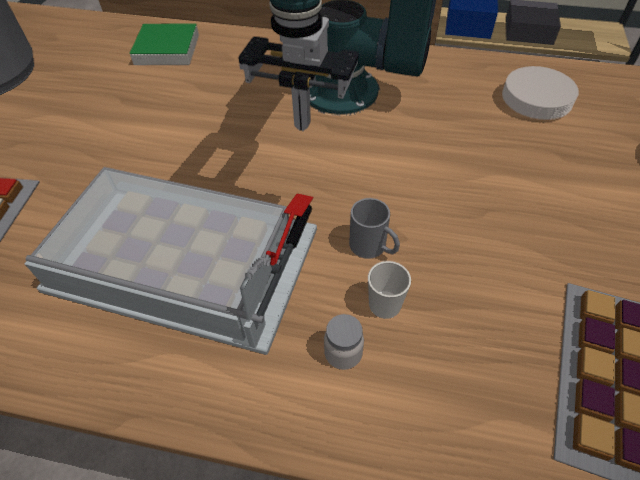

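The cover is shut and the pad at (300,205) has sprung back: z ≈ 0.107 and slope ≈ 0.31, as expected at q = 0. The bystanders are in place and the hand is clear.

```bash
python3 -m handwheel '[[[0,0,0],[0,0,0],1],[[0,0,0],[0,0,0],1]]'; python3 -c "
from bench import robot
print(robot.close_job())"
```

```text
time: 9.8
tool_pos: [0.4613, 0.0171, 0.2622]
ee_rot: [3.142, 0.002, -0.077]
wrist_force: [0.4, -0.5, 0.3]
width: 0.0005
finger_force: 0.0
the job is handed in; nothing more can be done
None
```

The cake case is shut and handed in at about 9.8 s: by the last images the cover is fully down, the thumb pad has sprung back, and the cup, jug and jar stand where they were; the hand-in returned no verdict.

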